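# Angle the tongued lid into the cutlery box's groove and lower it to lock

## Task

Fit the wooden lid panel onto the cutlery box: take it by its blue bar, angle its tongue under the box's dark lip and push it in gently until you feel the hidden stop, then lower it under control, lined up with the box, until it lies flat on the rims with its battens dropped inside. Never force the lid against the box or let it drop, leave the other things where they are, and let go at the end.

Things in the scene. Friction and masses are not known exactly. Their poses are not given: they have to be found in the camera images.
- panel_grip (a point): Centre (half-way up) of the blue grip bar on the loose lid panel: bar 14 thick (panel x), 70 long (y), 34 tall, standing on the panel's top face, which lies 17 below this point. Panel axes: x from the tongued edge to the plain rear edge, z up out of the top face. 43 above the counter at the start.
- panel: Lid panel, 0.26 to 0.46 kg, 150 wide (y), 14 thick, x = -76 to 88. Origin 43 below panel_grip at the undersides of its two cross battens (110 long in y, 12 deep: front one x = -52 to -42, rear one x = 40 to 48), on which it lies level on the counter. Axes as panel_grip. The panel's underside is at z = 12.
- panel_tongue (a point): Middle of the lower edge of the tongue's tip, 106 from panel_grip along panel -x and 31 below it. The tongue is 150 wide, 5 thick, sticks out 30 from the panel's edge, its underside flush with the panel's underside.
- box: Fixed birch cutlery box, open on top: box x = -113 to 99, 150 wide (y), walls 10 to 15 thick, rims 40 above the counter. Origin at the counter, z up, +x away from the robot apart from some yaw. At the -x end is the dark lip over the groove.
- box_lip (a point): Middle of the lip's lower front edge: box x = -68, y = 0, 56 high. The lip spans x = -113 to -68, its top at 64. The groove below it is 16 high and opens to +x. A rigid stop is hidden in it, 8 to 30 behind this edge, set anew each time and not measured: feel for it gently with the tongue's tip. The tongue enters only angled, rear end up 15 to 20 degrees.
- box_slot (a point): Box x = -30, y = 0, at rim height 40, a point over the grey insert clamped in the box, top level with the rims. Measured from the hidden stop, which is part of it: flat bed 0 to 52.5 mm, open slot 52.5 to 69 (15 deep), bar 69 to 80, then open box. So the slot's place varies with the stop. Keep the push of the angled panel on the box below 10 N; the clamp holds more.
- box_seat (a point): Point of the box at x = 19, y = 0, 71 high: about where panel_grip ends, within 13 in x depending on the stop. If the tongue is home on the stop (within about 2) as the panel is lowered, panel x along box x, the front batten drops into the slot, the rear one inside the box, and the panel lies flat on the rims. Else the batten rides on the insert and the panel stays up.
- jar: Bystander: glass lidded jar, 84 dia x 120 tall. Leave alone.
- bowl: Bystander: blue melamine bowl, 136 across x 55 tall. Leave alone.
- cuplid: Bystander: green silicone cup lid with a knob, 80 dia x 20 tall, lying between the places of box and panel. Leave alone.
- spoon: Bystander: wooden spoon 170 long lying on the counter, pointing away from the robot; origin at its underside. Leave alone.
- mug: Bystander: white mug, 80 dia x 90 tall. Leave alone.
- mill: Bystander: dark wooden pepper mill, 54 dia x 150 tall. Leave alone.
- oil: Bystander: green glass oil bottle, 56 dia x 170 tall. Leave alone.
Things that resemble listed ones, but are neither listed nor needed, are in the scene too. Leave any green or orange look-alike of the panel alone.

How it is judged (in metres and radians):
On the way, in this order (a step that is already met when the one before it is completed fails the run):
1. the held panel is angled with its tongue under the lip (angle between panel_grip's own z axis and vertical above 0.14 rad and x of panel_tongue in the frame of box_lip below -0.005 m and z of panel_tongue in the frame of box_lip between -0.02 and -0.005 m and y of panel_tongue in the frame of box between -0.02 and 0.02 m), for 0.1 s.
2. the panel lies flat on the rims, tongue under the lip, battens inside the box (z of panel_grip in the frame of box between 0.068 and 0.0735 m and angle between panel_grip's own z axis and vertical below 0.03 rad and x of panel_tongue in the frame of box_lip between -0.036 and -0.004 m and y of panel_grip in the frame of box between -0.008 and 0.008 m and angle between the x axis of panel_grip and the x axis of box, either way round below 0.08 rad), for 0.2 s.
At the end, for the whole second after the job is handed in: The panel lies flat (within 0.03 rad) on the box's rims, its grip bar centre 71 mm (68 to 73.5) above the counter, tongue tip 4 to 36 mm behind the lip's front edge, centred across the box within 8 mm and lined up within 0.08 rad, at rest and released (all of step 2 and linear speed of panel below 0.01 m/s and angular speed of panel below 0.05 rad/s and contact force between panel and the fingers below 0.1 N); the robot touches nothing.
It fails at once if the angled panel is pushed against the box with over 20 N (contact force between panel and box above 20 N and angle between panel_grip's own z axis and vertical above 0.06 rad).
It fails at once if the panel is forced against the box (over 60 N) (contact force between panel and box above 60 N).
It fails at once if the panel is let drop (turning faster than 3 rad/s while not held) (angular speed of panel above 3 rad/s and contact force between panel and the fingers below 0.1 N).
It fails at once if a bystander is moved more than 20 mm (distance of any of jar, bowl, cuplid, spoon, mug, mill, oil from where it was at the start of the episode above 0.02 m).
It also fails if it takes over 58 s, if anything falls off the work surface, if the arm or the gripper's body presses on something with over 40 N, if the wrist force passes 120 N, or if a joint passes its speed limit or range.

## Robot

A 6-joint arm with a two-finger parallel gripper is mounted at the origin on the work surface. World frame = base frame: x ahead of the robot, y to its left, z up, the work surface at z = 0. Lengths are in mm, angles in rad, forces in N, time in s.
With the tool pointing down it reaches from about 425 to 1125 mm from the base axis. Payload 14.9 kg.
Tool frame: the origin (TCP) lies at the very end of the fingers, on their centre line; the grasp point (between the pads) lies 19 mm behind it; z points along the fingers, y is the line along which they close (so a half turn about z gives the same grasp; the last joint's range is limited). The gripper opens to 91 mm and grips with 3 to 60 N. Pads are 32 mm wide; open, the fingers measure 118 mm over their backs; the gripper's body (76 mm by 178 mm) begins 60 mm behind the grasp point.
Start: joints at [-1.283, 0.379, 1.734, -0, 1.028, -0.033], TCP at [220.724, -664.303, 213.932] pointing down, gripper open.
Joint ranges: [-2.77, 2.77], [-0.74, 2.19], [0, 2.66], [-1.06, 4.2], [0.31, 2.87], [-3.08, 3.08]. Speed limits (rad/s): [1.89, 1.89, 2.39, 3.14, 3.14, 3.14].

## Interface

Orientations are given as a 3x3 rotation matrix whose columns are the frame's x, y, z axes.
In Python, from workcell import ctrl, eyes, job gives the robot as it stands.
- The arm moves only by the tool carry_out, never from a script. Its arguments are lists of equal length, an entry for each row: "linear": the shift along the tool's x, y, z in mm, a list of three; "rotation": the turn, a rotation vector about the tool's x, y, z in degrees, a list of three; "jaw": the gripper's target within -1 to 1 (fully open at 1, half-way at 0, shut at -1). In form: {"linear": [[tx, ty, tz], ...], "rotation": [[ax, ay, az], ...], "jaw": [jaw, ...]}. A call has 1 to 12 rows; each row shifts and turns the commanded pose from where the row before left it, along the tool's axes as they then stand; what a row does not reach is not made up. A row lasts 1/12 s, in which the tool goes at most 41.7 mm and 7.16 degrees, less where a joint would pass 70% of its speed; a pose out of reach is approached as far as the arm can. A call is refused whole if a number of a shift passes 41.7 or a number of a turn 7.16, either way. A call with a gripper value outside its range is refused whole. The fingers move at their own pace and stop on an object; "squeeze" is the grip in N (left out, the last holds). Time passes only in rows, so rows that do not move let the fingers close. It gives the time, the measured TCP pose, the force, the opening and the grip force at its end, in the units of the state.
- ctrl.read_state(): the state, without advancing time (a new reading comes with each control period).
- eyes.grab_frame(name): name is "scene" or "top"; returns a dict with "img" (400x640x3 uint8, red, green, blue), "range_z" (400x640 float32, mm along the optical axis (not along the pixel's ray), 0 where there is no reading), "vertical_fov" (degrees; the focal length in pixels is half the picture's height over the tangent of half this angle, whatever the lens; pixels are square), "cx", "cy" (the principal point, pixels), "world_to_cam" (4x4, takes a point from world to camera coordinates). Camera axes: x right, y down, z forward; pixel columns grow to the right and rows downward; lengths in mm; the calibration is good to about 2 mm. A picture is of the moment at which its call begins.
- job.close_job(): hands the job in; it is judged then, once.
The state is a dict: "time": time; "q": joint angles; "dq": joint speeds; "tau": joint torques, N m; "tcp_pos": TCP position; "ee_rot": TCP orientation; "force": force on the tool from outside, world axes, zero at the start; "ft_torque": the same for the moment, N m; "width": finger opening in mm; "grasp_force": force on a finger pad.
Only numpy, scipy, OpenCV 4.12 (cv2) and the standard library are available. Lean on these libraries where they do the work, as an engineer would, in place of code of your own. Each camera call takes 0.05 s, during which the arm holds its last target. There are 200 camera calls.

## Working session

There is one attempt and no reset: what is moved stays moved. The work goes in short steps, Python scripts to look and compute and a tool call to move; the robot and the scene stay as the last step left them, time stands still between calls to the robot, and variables do not carry over. Pictures are saved under pics/ and viewed, at most 10 in all, crops included, and the job is handed in when it is done.

Besides the shell and the picture viewer there is one more tool, called after ">>>" by a JSON object that holds its "fn" and its "kwargs". carry_out: Moves the arm, as the interface text tells. Its arguments: {"type":"object","properties":{"linear":{"type":"array","items":{"type":"array","items":{"type":"number"}}},"rotation":{"type":"array","items":{"type":"array","items":{"type":"number"}}},"jaw":{"type":"array","items":{"type":"number"}},"squeeze":{"type":"number"}},"required":["linear","rotation","jaw"]}

```bash
mkdir -p pics; cat > h.py <<'E'
import numpy as np, cv2
from workcell import ctrl, eyes, job
def grab(n):
    f=eyes.grab_frame(n); h,w=f['img'].shape[:2]
    fl=h/2/np.tan(np.radians(f['vertical_fov'])/2)
    u,v=np.meshgrid(np.arange(w),np.arange(h)); z=f['range_z'].astype(float)
    P=np.stack([(u-f['cx'])/fl*z,(v-f['cy'])/fl*z,z],-1)
    T=np.linalg.inv(f['world_to_cam']); W=P@T[:3,:3].T+T[:3,3]; W[z==0]=np.nan
    return f,W
def save(img,name): cv2.imwrite('pics/'+name,img[:,:,::-1])
E
python3 - <<'E'
from h import *
s=ctrl.read_state(); print({k:np.round(v,3).tolist() for k,v in s.items()})
for n in('scene','top'):
    f,W=grab(n); save(f['img'],n+'0.png'); print(n,f['vertical_fov'],np.round(np.linalg.inv(f['world_to_cam']),2).tolist())
    np.savez(''+n+'0.npz',img=f['img'],W=W)
E
```

```text
{'time': 0.0, 'q': [-1.283, 0.379, 1.735, 0.0, 1.028, -0.033], 'dq': [0.002, -0.002, -0.0, -0.001, -0.0, -0.001], 'tau': [0.003, -76.372, -43.437, 0.065, 0.043, -0.0], 'tcp_pos': [220.602, -663.911, 213.285], 'ee_rot': [[0.949, 0.315, -0.0], [0.315, -0.949, 0.001], [0.0, -0.001, -1.0]], 'force': [0.368, -0.828, 0.143], 'ft_torque': [0.013, 0.007, -0.012], 'grasp_force': 0.0, 'width': 91.47}
scene 45.39151751220815 [[0.88, 0.27, -0.4, 1046.35], [0.48, -0.48, 0.74, -966.54], [0.01, -0.84, -0.55, 775.02], [0.0, 0.0, 0.0, 1.0]]
top 47.02648680959551 [[-0.02, -0.99, 0.1, 418.25], [-1.0, 0.01, -0.01, 5.25], [0.01, -0.1, -0.99, 1250.57], [0.0, 0.0, 0.0, 1.0]]
```

View pics/scene0.png

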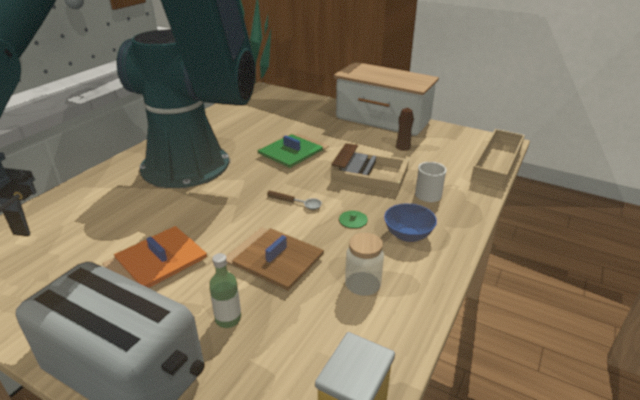

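View pics/top0.png

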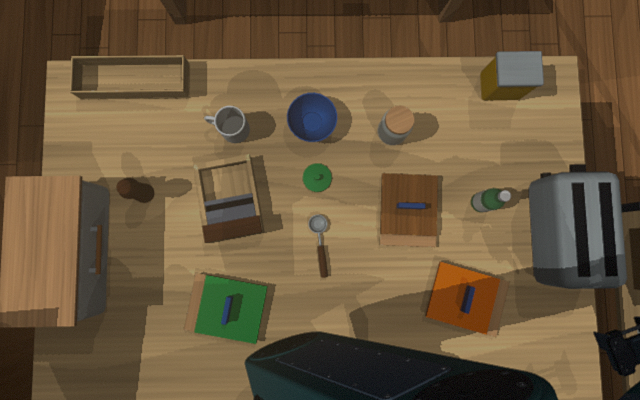

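The top view shows three candidates: the wooden panel with a blue bar (413,206), green look-alike (230,309) and orange look-alike (467,300). I choose the wooden one; its tongue (409,240) points to the robot. The box is at (228,198) with its dark lip at (232,230); the box at (130,77) is a decoy.

```bash
python3 - <<'E'
from h import *
d=np.load('top0.npz'); img=d['img'];W=d['W']
crop=np.hstack([img[140:260,365:465],img[140:260,180:280]])
save(cv2.resize(crop,None,fx=4,fy=4,interpolation=cv2.INTER_CUBIC)[:480,:800],'crop.png')
def roi(r0,r1,c0,c1):
    m=np.zeros(img.shape[:2],bool); m[r0:r1,c0:c1]=1; return m
def rect(m,n):
    p=W[m][:,:2].astype(np.float32); r=cv2.minAreaRect(p); print(n,len(p),np.round(r[0],1),np.round(r[1],1),round(r[2],2),'z',np.round(np.nanpercentile(W[m][:,2],[5,50,95]),1))
I=img.astype(int); Z=W[...,2]
R=roi(160,260,365,455)
blue=R&(I[...,2]>I[...,0]+15)
rect(blue&(Z>50),'bar top')
rect(R&(Z>20)&(Z<32),'panel top')
rect(R&(Z>8)&(Z<20),'tongue')
rect(R&(Z>10)&(Z<70),'panel all')
B=roi(145,250,185,280)
rect(B&(Z>30)&(Z<75),'box all')
rect(B&(Z>58)&(Z<72),'lip')
rect(B&(Z>34)&(Z<46),'rim')
E
```

```text
bar top 135 [ 520.7 -247.5] [68.4 13.3] 88.79 z [54.2 59.1 63.4]
panel top 3228 [ 514.  -247.5] [150.6 193.3] 86.53 z [21.6 25.6 29.4]
tongue 639 [ 524.4 -246.5] [196.4 225.9] 81.5 z [12.2 16.3 19.4]
panel all 4042 [ 513.6 -247.9] [151.  194.2] 86.75 z [15.4 25.2 31.4]
box all 2762 [550.3 234.3] [212.5 150.8] 9.96 z [35.8 41.4 66.1]
lip 1014 [468. 220.] [ 45.4 150.5] 10.06 z [60.1 63.6 67.5]
rim 1648 [550.3 234.2] [212.2 150.7] 10.06 z [35.8 39.6 43.3]
```

View pics/crop.png

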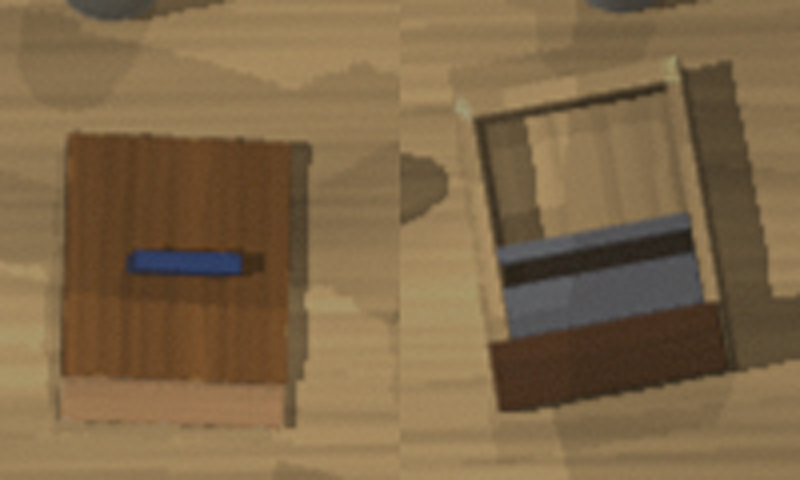

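The crop confirms it: wooden panel, bar (185,263), tongue (175,400) facing the robot; in the box the grey insert's slot is visible at (600,260). So I can also predict where the stop is.

```bash
cat >> h.py <<'E'
from scipy.spatial.transform import Rotation as Ro
from scipy.linalg import logm,expm
def T(p,R): M=np.eye(4); M[:3,:3]=R; M[:3,3]=p; return M
def rot(yaw,tilt=0): # tool y = panel x; tilt>0: rear up
    y=np.radians(yaw); Rt=np.array([[-np.sin(y),np.cos(y),0],[np.cos(y),np.sin(y),0],[0,0,-1.]]).T
    Rt=np.column_stack([[-np.sin(y),np.cos(y),0],[np.cos(y),np.sin(y),0],[0,0,-1.]])
    return Rt@Ro.from_euler('x',-tilt,degrees=True).as_matrix() if False else Rt@Ro.from_euler('x',-tilt,degrees=True).as_matrix()
def step(A,B,n):
    L=np.real(logm(np.linalg.inv(A)@B))/n; D=expm(L)
    print('row x%d'%n,np.round(D[:3,3],2).tolist(),np.round(Ro.from_matrix(D[:3,:3]).as_rotvec(degrees=True),3).tolist())
    return D
BO=np.array([557.2,235.5,0]);BY=10.0
def boxpt(P):
    b=np.radians(BY);R=np.array([[np.cos(b),-np.sin(b),0],[np.sin(b),np.cos(b),0],[0,0,1]])
    return (P-BO)@R
def cur():
    s=ctrl.read_state(); return s,T(s['tcp_pos'],np.array(s['ee_rot']))
E
python3 - <<'E'
from h import *
d=np.load('top0.npz'); img=d['img'];W=d['W']
for n,(c,r) in dict(oil=(490,198),jar=(397,122),cup=(317,177),bowl=(312,117),mill=(135,190),spoonhead=(319,222)).items(): print(n,np.round(W[r,c]))
b=boxpt(W); ok=(abs(b[...,1])<45)&(W[...,2]>5)
for x in np.arange(-70,40,4):
    m=ok&(abs(b[...,0]-x)<2)
    if m.any(): print(x,m.sum(),np.round(np.nanmedian(b[m][:,2]),1),np.median(img[m],0))
s,A=cur(); B=T([521.5,-248,110],rot(-2.7))
D=step(A,B,20); M=A.copy()
for i in range(20):
    M=M@D
    if i%4==3: print(np.round(M[:3,3]))
E
```

```text
oil [ 531. -432.  120.]
jar [ 726. -206.  123.]
cup [605.  -3.  18.]
bowl [776.   8.   3.]
mill [563. 446. 121.]
spoonhead [484.  -7.   4.]
-70 53 63.2 [74. 56. 47.]
-66 26 40.0 [82.  81.5 84.5]
-62 52 40.1 [84. 84. 86.]
-58 51 40.0 [84. 83. 85.]
-54 52 39.9 [84. 83. 85.]
-50 54 39.3 [84. 83. 85.]
-46 48 39.1 [84. 83. 85.]
-42 54 40.2 [85.  84.  85.5]
-38 51 39.5 [85. 85. 86.]
-34 48 39.8 [78. 77. 78.]
-30 33 25.3 [48. 41. 34.]
-26 48 24.4 [45. 38. 30.]
-22 51 25.0 [45. 39. 31.]
-18 48 25.1 [45. 38. 30.]
-14 77 37.7 [82. 82. 82.]
-10 53 40.3 [85. 84. 85.]
-6 40 38.8 [104.  95.  84.]
2 31 6.6 [138. 114.  80.]
6 27 7.1 [141. 118.  81.]
10 36 7.1 [140. 116.  81.]
14 27 6.8 [138. 115.  79.]
18 34 7.3 [142.5 118.5  82. ]
22 33 6.6 [144. 120.  82.]
26 24 6.8 [142.  118.   82.5]
30 28 6.7 [141.  117.5  83. ]
34 23 6.4 [142. 118.  82.]
38 28 6.9 [144.5 120.   83. ]
row x20 [27.24, -1.43, 5.17] [-0.002, -0.002, -3.446]
[ 318. -615.  193.]
[ 401. -545.  172.]
[ 465. -457.  151.]
[ 506. -356.  131.]
[ 521. -248.  110.]
```

>>> {"fn": "carry_out", "kwargs": {"linear": [[27.2,-1.4,0],[27.2,-1.4,0],[27.2,-1.4,0],[27.2,-1.4,0],[27.2,-1.4,0],[27.2,-1.4,0],[27.2,-1.4,0],[27.2,-1.4,0],[27.2,-1.4,0],[27.2,-1.4,0]], "rotation": [[0,0,-3.45],[0,0,-3.45],[0,0,-3.45],[0,0,-3.45],[0,0,-3.45],[0,0,-3.45],[0,0,-3.45],[0,0,-3.45],[0,0,-3.45],[0,0,-3.45]], "jaw": [1,1,1,1,1,1,1,1,1,1]}}

```text
time: 0.93
tcp_pos: [436.2, -502.3, 213.6]
ee_rot: [[0.601, 0.799, -0.0], [0.799, -0.601, 0.0], [0.0, -0.0, -1.0]]
force: [-0.3, -0.8, 0.5]
width: 91.2
grasp_force: 0.0
```

>>> {"fn": "carry_out", "kwargs": {"linear": [[27.2,-1.4,0],[27.2,-1.4,0],[27.2,-1.4,0],[27.2,-1.4,0],[27.2,-1.4,0],[27.2,-1.4,0],[27.2,-1.4,0],[27.2,-1.4,0],[27.2,-1.4,0],[27.2,-1.4,0],[0,0,0]], "rotation": [[0,0,-3.45],[0,0,-3.45],[0,0,-3.45],[0,0,-3.45],[0,0,-3.45],[0,0,-3.45],[0,0,-3.45],[0,0,-3.45],[0,0,-3.45],[0,0,-3.45],[0,0,0]], "jaw": [1,1,1,1,1,1,1,1,1,1,1]}}

```text
time: 1.85
tcp_pos: [520.9, -245.6, 213.5]
ee_rot: [[0.04, 0.999, -0.001], [0.999, -0.04, 0.001], [0.001, -0.001, -1.0]]
force: [-0.0, -1.0, -0.3]
width: 91.3
grasp_force: 0.0
```

```bash
python3 - <<'E'
from h import *
s,A=cur(); print(s['time'],np.round(A,3).tolist(),np.round(s['force'],2))
f,W=grab('scene'); img=f['img'].astype(int); Z=W[...,2]
m=(abs(W[...,0]-521)<60)&(abs(W[...,1]+248)<60)&(Z>30)&(Z<70)&(img[...,2]>img[...,0]+15)
r=cv2.minAreaRect(W[m&(Z>55)][:,:2].astype(np.float32)); print('bar scene',m.sum(),r,np.nanmax(Z[m]))
save(cv2.resize(f['img'][180:320,200:400],None,fx=4,fy=4),'s1.png')
step(A,T([521.5,-248,100],rot(-2.7)),5)
E
```

```text
1.85 [[0.04, 0.999, -0.001, 520.889], [0.999, -0.04, 0.001, -245.587], [0.001, -0.001, -1.0, 213.529], [0.0, 0.0, 0.0, 1.0]] [-0.01 -0.98 -0.25]
bar scene 122 ((523.2382202148438, -250.8097686767578), (66.67890930175781, 14.231124877929688), 87.47444915771484) 62.66857134940312
row x5 [-0.49, 0.16, 22.71] [-0.012, -0.012, 0.082]
```

>>> {"fn": "carry_out", "kwargs": {"linear": [[-3.4,0.8,20],[0,0,25],[0,0,25],[0,0,25],[0,0,25],[0,0,22],[0,0,18],[0,0,12],[0,0,8],[0,0,2.3],[0,0,0]], "rotation": [[0,0,0.4],[0,0,0],[0,0,0],[0,0,0],[0,0,0],[0,0,0],[0,0,0],[0,0,0],[0,0,0],[0,0,0],[0,0,0]], "jaw": [1,1,1,1,1,1,1,1,0.3,0.3,0.3]}}

```text
time: 2.82
tcp_pos: [521.9, -252.9, 31.6]
ee_rot: [[0.053, 0.999, -0.0], [0.999, -0.053, 0.0], [0.0, -0.0, -1.0]]
force: [-0.4, -0.9, -0.4]
width: 74.5
grasp_force: 0.0
```

```bash
python3 - <<'E'
from h import *
s,A=cur(); print(s['time'],np.round(A,3).tolist(),np.round(s['force'],2),s['width'])
f,W=grab('scene'); save(cv2.resize(f['img'][150:300,180:380],None,fx=4,fy=4),'s1.png')
E
```

```text
2.8167 [[0.053, 0.999, -0.0, 521.888], [0.999, -0.053, 0.0, -252.904], [0.0, -0.0, -1.0, 31.592], [0.0, 0.0, 0.0, 1.0]] [-0.36 -0.88 -0.42] 74.45786247531065
```

View pics/s1.png

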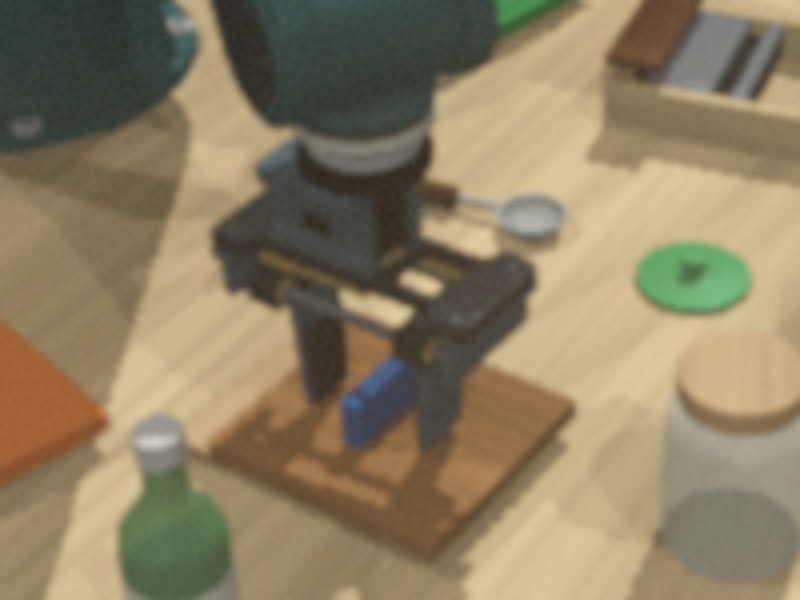

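The picture shows the bar (385,400) between both fingers (325,350) and (440,400). Centring across, then gripping.

>>> {"fn": "carry_out", "kwargs": {"linear": [[2,0,0],[1.8,0,0],[0,0,0],[0,0,0],[0,0,0],[0,0,0],[0,0,0],[0,0,0],[0,0,0],[0,0,0],[0,0,0],[0,0,0]], "rotation": [[0,0,0],[0,0,0],[0,0,0],[0,0,0],[0,0,0],[0,0,0],[0,0,0],[0,0,0],[0,0,0],[0,0,0],[0,0,0],[0,0,0]], "jaw": [0.3,0.2,0,-0.3,-0.5,-0.6,-0.8,-1,-1,-1,-1,-1], "squeeze": 40}}

```text
time: 3.87
tcp_pos: [522.1, -248.8, 31.6]
ee_rot: [[0.053, 0.999, 0.0], [0.999, -0.053, -0.0], [-0.0, 0.0, -1.0]]
force: [-0.0, -0.9, 0.5]
width: 13.8
grasp_force: 40.0
```

>>> {"fn": "carry_out", "kwargs": {"linear": [[0,0,-3],[0,0,-6],[0,0,-10],[0,0,-15],[0,0,-18],[0,0,-20],[0,0,-20],[0,0,-18],[0,0,-15],[0,0,-10],[0,0,-5],[0,0,0]], "rotation": [[0,0,0],[0,0,0],[0,0,0],[0,0,0],[0,0,0],[0,0,0],[0,0,0],[0,0,0],[0,0,0],[0,0,0],[0,0,0],[0,0,0]], "jaw": [-1,-1,-1,-1,-1,-1,-1,-1,-1,-1,-1,-1]}}

```text
time: 4.87
tcp_pos: [522.4, -249.0, 172.8]
ee_rot: [[0.053, 0.999, 0.001], [0.999, -0.053, -0.001], [-0.001, 0.002, -1.0]]
force: [1.1, -0.7, -2.5]
width: 14.0
grasp_force: 40.0
```

```bash
python3 - <<'E'
from h import *
s,A=cur(); print(s['time'],np.round(A[:3,3],1),np.round(s['force'],2),s['width'],s['grasp_force'])
f,W=grab('top'); img=f['img'].astype(int); Z=W[...,2]
f2,W2=grab('scene')
ins=(abs(W[...,0]-515)<125)&(abs(W[...,1]+248)<100)
for lo,hi,n in((158,176,'ptop'),(140,157,'tongue')):
    m=ins&(Z>lo)&(Z<hi)&(img[...,0]>img[...,2]+12); p=W[m]
    t=np.linalg.inv(A); q=p@t[:3,:3].T+t[:3,3]
    print(n,m.sum(),'toolx',np.round(np.percentile(q[:,0],[1,99]),1),'tooly',np.round(np.percentile(q[:,1],[1,99]),1),'z',np.round(np.median(q[:,2]),1))
    # fit yaw
    r=cv2.minAreaRect(q[:,:2].astype(np.float32)); print(r)
m=(abs(W2[...,0]-515)<125)&(abs(W2[...,1]+248)<100)&(W2[...,2]>158)&(W2[...,2]<176)&(f2['img'][...,0].astype(int)>f2['img'][...,2].astype(int)+12)
q=W2[m]@t[:3,:3].T+t[:3,3]; print('scene',cv2.minAreaRect(q[:,:2].astype(np.float32)),np.linalg.lstsq(np.c_[q[:,:2],np.ones(len(q))],q[:,2],rcond=None)[0])
# carry: level at height, yaw 10
STOP=-85.3
def pose(tipx,tipz,tilt):
    b=np.radians(BY); R=rot(BY,tilt); tip=BO+np.array([np.cos(b)*tipx,np.sin(b)*tipx,tipz])
    # tip in tool frame: grip is 13.? above TCP
    off=np.array([0,-106,31-GO]); return T(tip-R@off,R)
GO=13.0
B=pose(-35,110,17); print(np.round(B,2)); D=step(A,B,22); M=A
for i in range(22):
    M=M@D
    if i%5==4: print(np.round(M[:3,3]),np.round(M[2,1],2))
E
```

```text
4.8667 [ 522.4 -249.   172.8] [ 1.07 -0.67 -2.51] 14.01439259559376 39.99782860279083
ptop 1562 toolx [13.5 75.6] tooly [-100.4   86.7] z 6.3
((38.45475769042969, -8.509361267089844), (193.74307250976562, 75.35270690917969), 89.86070251464844)
tongue 99 toolx [34.9 75.6] tooly [-105.    32.5] z 16.9
((56.13677215576172, -10.02099609375), (190.21644592285156, 40.738529205322266), 89.27800750732422)
scene ((-0.399444580078125, -7.2779083251953125), (153.52761840820312, 195.26083374023438), 0.13710437715053558) [-5.97835978e-03 -8.01288454e-03  6.93293057e+00]
[[-1.7000e-01  9.4000e-01  2.9000e-01  6.1738e+02]
 [ 9.8000e-01  1.7000e-01  5.0000e-02  2.4611e+02]
 [ 0.0000e+00  2.9000e-01 -9.6000e-01  1.5820e+02]
 [ 0.0000e+00  0.0000e+00  0.0000e+00  1.0000e+00]]
row x22 [22.27, 5.43, 1.57] [-0.766, 0.09, -0.587]
[ 553. -139.  166.] 0.07
[579. -27. 161.] 0.14
[599.  86. 159.] 0.2
[613. 200. 158.] 0.27
```

>>> {"fn": "carry_out", "kwargs": {"linear": [[8,2,0.5],[16,4,1],[22.3,5.4,1.5],[22.3,5.4,1.5],[22.3,5.4,1.5],[22.3,5.4,1.5],[22.3,5.4,1.5],[22.3,5.4,1.5],[22.3,5.4,1.5],[22.3,5.4,1.5],[22.3,5.4,1.5],[22.3,5.4,1.5]], "rotation": [[-0.3,0,-0.2],[-0.5,0.1,-0.4],[-0.73,0.09,-0.59],[-0.73,0.09,-0.59],[-0.73,0.09,-0.59],[-0.73,0.09,-0.59],[-0.73,0.09,-0.59],[-0.73,0.09,-0.59],[-0.73,0.09,-0.59],[-0.73,0.09,-0.59],[-0.73,0.09,-0.59],[-0.73,0.09,-0.59]], "jaw": [-1,-1,-1,-1,-1,-1,-1,-1,-1,-1,-1,-1]}}

```text
time: 5.97
tcp_pos: [582.6, -0.2, 159.4]
ee_rot: [[-0.062, 0.988, 0.14], [0.998, 0.06, 0.018], [0.01, 0.141, -0.99]]
force: [0.7, -0.6, -2.5]
width: 13.9
grasp_force: 40.0
```

>>> {"fn": "carry_out", "kwargs": {"linear": [[22.3,5.4,1.5],[22.3,5.4,1.5],[22.3,5.4,1.5],[22.3,5.4,1.5],[22.3,5.4,1.5],[22.3,5.4,1.5],[22.3,5.4,1.5],[22.3,5.4,1.5],[22.3,5.4,1.5],[16,4,1],[8,2,0.5],[0,0,0]], "rotation": [[-0.73,0.09,-0.59],[-0.73,0.09,-0.59],[-0.73,0.09,-0.59],[-0.73,0.09,-0.59],[-0.73,0.09,-0.59],[-0.73,0.09,-0.59],[-0.73,0.09,-0.59],[-0.73,0.09,-0.59],[-0.73,0.09,-0.59],[-0.5,0.1,-0.4],[-0.3,0,-0.2],[0,0,0]], "jaw": [-1,-1,-1,-1,-1,-1,-1,-1,-1,-1,-1,-1]}}

```text
time: 6.97
tcp_pos: [614.1, 228.9, 157.5]
ee_rot: [[-0.167, 0.95, 0.263], [0.986, 0.16, 0.048], [0.004, 0.267, -0.964]]
force: [0.4, -1.0, -2.9]
width: 14.1
grasp_force: 40.0
```

```bash
cat >> h.py <<'E'
GO=11.4
def pose(tipx,tipz,tilt,tipy=0):
    R=rot(BY,tilt); b=np.radians(BY); c,s=np.cos(b),np.sin(b)
    tip=BO+np.array([c*tipx-s*tipy,s*tipx+c*tipy,tipz]); return T(tip-R@np.array([0,-106,31-GO]),R)
def report():
    s,A=cur(); tip=boxpt(A[:3,3]+A[:3,:3]@np.array([0,-106,31-GO])); g=boxpt(A[:3,3]-GO*A[:3,:3][:,2])
    print('t',round(s['time'],2),'tip(box)',np.round(tip,1),'grip',np.round(g,1),'tilt',round(np.degrees(np.arcsin(A[2,1])),2),'yaw-BY',round(np.degrees(np.arctan2(A[1,1],A[0,1]))-BY,2),'roll',round(np.degrees(A[2,0]),2))
    b=np.radians(BY); F=s['force']; print('Fbox',np.round([np.cos(b)*F[0]+np.sin(b)*F[1],-np.sin(b)*F[0]+np.cos(b)*F[1],F[2]],2),'tq',np.round(s['ft_torque'],2),'w',round(s['width'],1),s['grasp_force'])
    return s,A
E
python3 - <<'E'
from h import *
s,A=report()
step(A,pose(-56,60,16),6)
f,W=grab('scene'); save(cv2.resize(f['img'][80:260,280:480],None,fx=4,fy=4)[:600],'s2.png')
f,W=grab('top'); np.savez('top1.npz',img=f['img'],W=W)
E
```

```text
t 6.97 tip(box) [-42.1 -15.5 110.3] grip [ 51.8 -16.3 168.5] tilt 15.49 yaw-BY -0.46 roll 0.21
Fbox [ 0.18 -1.08 -2.86] tq [-0.11  0.26 -0.01] w 14.1 39.99802887439728
row x6 [2.69, -4.55, 7.28] [-0.084, -0.016, -0.074]
```

View pics/s2.png

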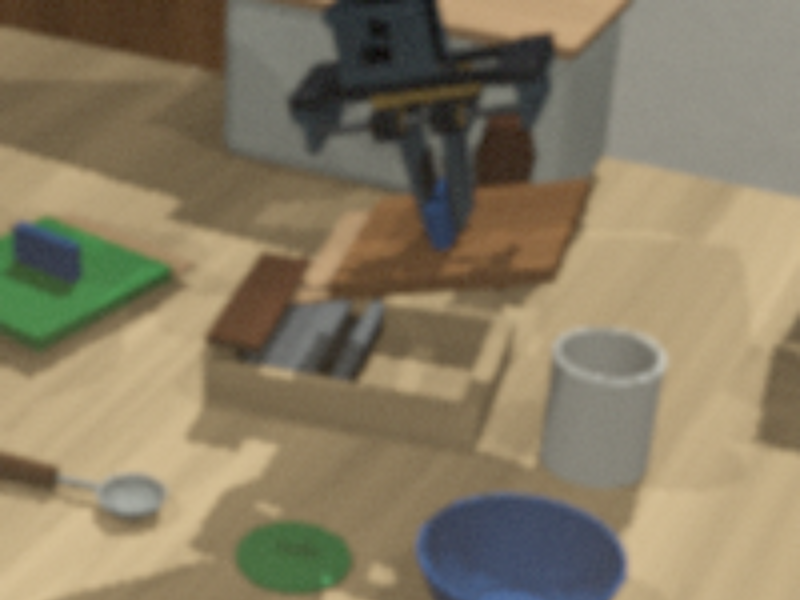

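The panel is held angled above the box: tongue at (330,255) in front of the lip (260,300), bar (440,215) firmly in the fingers.

>>> {"fn": "carry_out", "kwargs": {"linear": [[2.7,-4.5,7.3],[2.7,-4.5,7.3],[2.7,-4.5,7.3],[2.7,-4.5,7.3],[2.7,-4.5,7.3],[2.6,-4.5,7.3],[0,0,0],[0,0,0]], "rotation": [[-0.08,-0.02,-0.07],[-0.08,-0.02,-0.07],[-0.08,-0.02,-0.07],[-0.08,-0.02,-0.07],[-0.08,-0.02,-0.07],[-0.08,-0.02,-0.07],[0,0,0],[0,0,0]], "jaw": [-1,-1,-1,-1,-1,-1,-1,-1]}}

```text
time: 7.73
tcp_pos: [597.8, 241.2, 108.3]
ee_rot: [[-0.172, 0.947, 0.271], [0.985, 0.165, 0.047], [-0.001, 0.275, -0.961]]
force: [0.9, 0.5, -2.6]
width: 13.7
grasp_force: 40.0
```

```bash
python3 - <<'E'
from h import *
s,A=report()
step(A,pose(-58,43,16),6)
f,W=grab('top'); img=f['img']; save(cv2.resize(img[120:260,170:290],None,fx=4,fy=4),'t2.png')
# panel edges vs box at top view, tool frame
t=np.linalg.inv(A); q=W@t[:3,:3].T+t[:3,3]
m=(abs(q[...,2]-5.6)<6)&(abs(q[...,0])<95)&(q[...,1]>-75)&(q[...,1]<95)
for y in range(-70,90,20):
    k=m&(abs(q[...,1]-y)<8); print(y,k.sum(),np.round(np.percentile(q[k][:,0],[1,99]),1),np.round(np.median(q[k][:,2]),1))
E
```

```text
t 7.73 tip(box) [-55.6  -1.3  60.3] grip [ 37.8  -1.5 119.2] tilt 15.98 yaw-BY -0.1 roll -0.03
Fbox [ 0.95  0.33 -2.62] tq [-0.07  0.21  0.01] w 13.7 39.99789834022522
row x6 [0.25, -1.18, 2.65] [-0.004, 0.01, -0.017]
-70 89 [-74.6 -31.5] 5.9
-50 107 [-74.8 -31.2] 6.2
-30 112 [-74.7 -30.4] 5.7
-10 115 [-74.3 -26.9] 6.0
10 123 [-74.7 -25.3] 6.1
30 193 [-74.5  73.7] 5.9
50 265 [-73.5  73.4] 6.4
70 162 [-74.6  74.2] 6.0
```

View pics/t2.png

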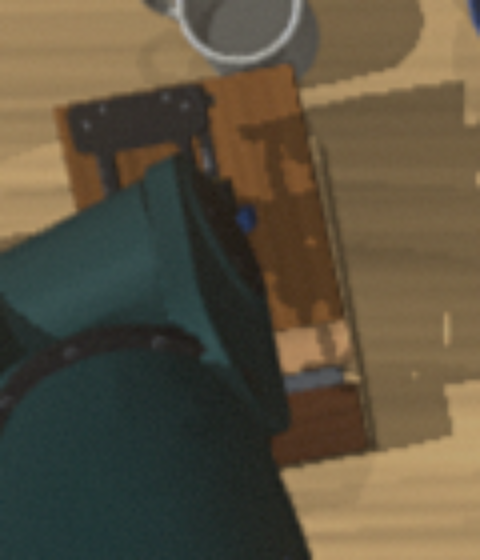

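The panel is in line with the box: tongue (315,350) just ahead of the lip (330,420), mug at (240,20) beyond the rear edge. Lowering to groove height.

>>> {"fn": "carry_out", "kwargs": {"linear": [[0.3,-1.2,2.6],[0.3,-1.2,2.6],[0.3,-1.2,2.6],[0.3,-1.2,2.6],[0,-1.2,2.6],[0,-1.2,2.6],[0,0,0],[0,0,0]], "rotation": [[0,0,0],[0,0,0],[0,0,0],[0,0,0],[0,0,0],[0,0,0],[0,0,0],[0,0,0]], "jaw": [-1,-1,-1,-1,-1,-1,-1,-1]}}

```text
time: 8.45
tcp_pos: [595.3, 241.8, 91.7]
ee_rot: [[-0.171, 0.947, 0.272], [0.985, 0.165, 0.047], [-0.0, 0.276, -0.961]]
force: [0.9, 0.0, -2.6]
width: 13.6
grasp_force: 40.0
```

```bash
python3 - <<'E'
from h import *
s,A=report()
d=np.load('top0.npz'); b=boxpt(d['W']); m=(abs(b[...,1])<85)&(b[...,0]>112)&(b[...,2]>15); print('mug nearest box x',np.nanmin(b[m][:,0]))
step(A,pose(-74,42.8,16),8)
E
```

```text
t 8.45 tip(box) [-57.9  -0.2  43.6] grip [ 35.5  -0.4 102.7] tilt 16.02 yaw-BY -0.12 roll -0.02
Fbox [ 0.93 -0.12 -2.63] tq [-0.08  0.21 -0.01] w 13.6 39.99777853488922
mug nearest box x 142.6192342573837
row x8 [0.05, -1.97, -0.45] [0.002, 0.007, -0.015]
```

>>> {"fn": "carry_out", "kwargs": {"linear": [[0,-1.3,-0.3],[0,-1.3,-0.3],[0,-1.3,-0.3],[0,-1.3,-0.3],[0,-1.3,-0.3],[0,-1.3,-0.3],[0,-1.3,-0.3],[0,-1.3,-0.3],[0,-1.3,-0.3],[0,-1.3,-0.3],[0,-1.3,-0.3],[0,-1.3,-0.3]], "rotation": [[0,0,0],[0,0,0],[0,0,0],[0,0,0],[0,0,0],[0,0,0],[0,0,0],[0,0,0],[0,0,0],[0,0,0],[0,0,0],[0,0,0]], "jaw": [-1,-1,-1,-1,-1,-1,-1,-1,-1,-1,-1,-1]}}

```text
time: 9.45
tcp_pos: [579.5, 239.1, 91.1]
ee_rot: [[-0.171, 0.947, 0.272], [0.985, 0.165, 0.047], [-0.0, 0.276, -0.961]]
force: [0.5, 0.4, -2.2]
width: 13.8
grasp_force: 40.0
```

```bash
python3 - <<'E'
from h import *
report()
E
```

```text
t 9.45 tip(box) [-73.9  -0.1  43. ] grip [ 19.4  -0.3 102. ] tilt 16.03 yaw-BY -0.12 roll -0.02
Fbox [ 0.52  0.3  -2.15] tq [-0.05  0.18  0.01] w 13.8 39.99787509441376
```

>>> {"fn": "carry_out", "kwargs": {"linear": [[0,-0.8,-0.2],[0,-0.8,-0.2],[0,-0.8,-0.2],[0,-0.8,-0.2],[0,-0.8,-0.2],[0,-0.8,-0.2],[0,-0.5,-0.14],[0,-0.5,-0.14],[0,-0.5,-0.14],[0,0,0]], "rotation": [[0,0,0],[0,0,0],[0,0,0],[0,0,0],[0,0,0],[0,0,0],[0,0,0],[0,0,0],[0,0,0],[0,0,0]], "jaw": [-1,-1,-1,-1,-1,-1,-1,-1,-1,-1]}}

```text
time: 10.28
tcp_pos: [573.1, 238.0, 90.9]
ee_rot: [[-0.171, 0.947, 0.272], [0.985, 0.165, 0.047], [-0.0, 0.276, -0.961]]
force: [0.2, 0.1, -3.4]
width: 13.9
grasp_force: 40.0
```

>>> {"fn": "carry_out", "kwargs": {"linear": [[0,-0.3,-0.08],[0,-0.3,-0.08],[0,-0.3,-0.08],[0,-0.3,-0.08],[0,0,0]], "rotation": [[0,0,0],[0,0,0],[0,0,0],[0,0,0],[0,0,0]], "jaw": [-1,-1,-1,-1,-1]}}

```text
time: 10.7
tcp_pos: [572.0, 237.8, 90.9]
ee_rot: [[-0.171, 0.947, 0.272], [0.985, 0.165, 0.047], [-0.0, 0.276, -0.961]]
force: [0.5, -0.8, -4.5]
width: 13.8
grasp_force: 40.0
```

```bash
python3 - <<'E'
from h import *
report()
E
```

```text
t 10.7 tip(box) [-81.5  -0.1  42.8] grip [ 11.8  -0.3 101.8] tilt 16.03 yaw-BY -0.13 roll -0.02
Fbox [ 0.32 -0.82 -4.51] tq [-0.1   0.23  0.03] w 13.8 39.99792158603668
```

>>> {"fn": "carry_out", "kwargs": {"linear": [[0,0.1,0.4],[0,0.1,0.4],[0,0,0],[0,0,0]], "rotation": [[0,0,0],[0,0,0],[0,0,0],[0,0,0]], "jaw": [-1,-1,-1,-1]}}

```text
time: 11.03
tcp_pos: [572.4, 237.8, 90.1]
ee_rot: [[-0.171, 0.947, 0.272], [0.985, 0.165, 0.047], [-0.0, 0.276, -0.961]]
force: [0.5, 0.1, -3.3]
width: 13.9
grasp_force: 40.0
```

>>> {"fn": "carry_out", "kwargs": {"linear": [[0,-0.3,-0.08],[0,-0.3,-0.08],[0,-0.3,-0.08],[0,-0.3,-0.08],[0,0,0]], "rotation": [[0,0,0],[0,0,0],[0,0,0],[0,0,0],[0,0,0]], "jaw": [-1,-1,-1,-1,-1]}}

```text
time: 11.45
tcp_pos: [571.1, 237.6, 90.2]
ee_rot: [[-0.171, 0.947, 0.272], [0.985, 0.165, 0.047], [-0.0, 0.276, -0.961]]
force: [0.3, 0.2, -2.3]
width: 13.8
grasp_force: 40.0
```

>>> {"fn": "carry_out", "kwargs": {"linear": [[0,-0.3,-0.08],[0,-0.3,-0.08],[0,-0.3,-0.08],[0,0,0]], "rotation": [[0,0,0],[0,0,0],[0,0,0],[0,0,0]], "jaw": [-1,-1,-1,-1]}}

```text
time: 11.78
tcp_pos: [570.2, 237.5, 90.1]
ee_rot: [[-0.171, 0.947, 0.272], [0.985, 0.165, 0.047], [-0.0, 0.276, -0.961]]
force: [-0.5, 0.1, -2.8]
width: 13.7
grasp_force: 40.0
```

>>> {"fn": "carry_out", "kwargs": {"linear": [[0,-0.3,-0.08],[0,-0.3,-0.08],[0,0,0]], "rotation": [[0,0,0],[0,0,0],[0,0,0]], "jaw": [-1,-1,-1]}}

```text
time: 12.03
tcp_pos: [569.6, 237.4, 90.1]
ee_rot: [[-0.171, 0.947, 0.272], [0.985, 0.165, 0.047], [-0.0, 0.276, -0.961]]
force: [-0.1, 0.1, -3.4]
width: 13.9
grasp_force: 40.0
```

>>> {"fn": "carry_out", "kwargs": {"linear": [[0,-0.3,-0.08],[0,-0.3,-0.08],[0,0,0]], "rotation": [[0,0,0],[0,0,0],[0,0,0]], "jaw": [-1,-1,-1]}}

```text
time: 12.28
tcp_pos: [569.3, 237.4, 90.3]
ee_rot: [[-0.172, 0.947, 0.273], [0.985, 0.165, 0.047], [-0.0, 0.277, -0.961]]
force: [2.6, 0.3, -3.5]
width: 13.5
grasp_force: 40.0
```

>>> {"fn": "carry_out", "kwargs": {"linear": [[0,-0.3,-0.08],[0,0,0]], "rotation": [[0,0,0],[0,0,0]], "jaw": [-1,-1]}}

```text
time: 12.45
tcp_pos: [569.2, 237.4, 90.4]
ee_rot: [[-0.172, 0.947, 0.273], [0.985, 0.165, 0.047], [-0.0, 0.277, -0.961]]
force: [4.0, 0.1, -4.3]
width: 13.7
grasp_force: 40.0
```

Stop felt: contact starts at tip box x ≈ -84.4 (upper tip corner 1.4 ahead, so stop ≈ -85.8, agreeing with the slot seen). Now lower about the tip.

```bash
python3 - <<'E'
from h import *
s,A=report(); S=-85.7
B=pose(S+0.8+5*np.sin(np.radians(12)),41.8,12); C=pose(S+0.7+5*np.sin(np.radians(6)),41.6,6); E=pose(S+.6,41.3,0)
step(A,B,8);step(B,C,12);step(C,E,12)
E
```

```text
t 12.45 tip(box) [-84.3  -0.   42.2] grip [  9.   -0.2 101.3] tilt 16.1 yaw-BY -0.12 roll -0.01
Fbox [ 3.97 -0.63 -4.33] tq [ 0.07 -0.58  0.12] w 13.7 40.00215947628021
row x8 [0.03, 0.21, 1.0] [0.512, 0.004, -0.015]
row x12 [-0.0, 0.11, 0.93] [0.5, 0.0, -0.0]
row x12 [0.0, 0.11, 0.95] [0.5, 0.0, 0.0]
```

>>> {"fn": "carry_out", "kwargs": {"linear": [[0,0.3,1.0],[0,0.3,1.0],[0,0.3,1.0],[0,0.3,1.0],[0,0.3,1.0],[0,0.3,1.0],[0,0.3,1.0],[0,0.3,1.0],[0,0,0]], "rotation": [[0.51,0,-0.01],[0.51,0,-0.01],[0.51,0,-0.01],[0.51,0,-0.01],[0.51,0,-0.01],[0.51,0,-0.01],[0.51,0,-0.01],[0.51,0,-0.01],[0,0,0]], "jaw": [-1,-1,-1,-1,-1,-1,-1,-1,-1]}}

```text
time: 13.2
tcp_pos: [573.0, 237.9, 82.7]
ee_rot: [[-0.173, 0.964, 0.203], [0.985, 0.169, 0.035], [-0.001, 0.206, -0.979]]
force: [-0.2, -1.1, -4.0]
width: 13.9
grasp_force: 40.0
```

```bash
python3 - <<'E'
from h import *
s,A=report(); S=-85.7
C=pose(S+0.7+5*np.sin(np.radians(6)),41.6,6)
step(A,C,12)
E
```

```text
t 13.2 tip(box) [-83.7  -0.3  41.6] grip [13.6 -0.4 93.8] tilt 11.89 yaw-BY -0.05 roll -0.04
Fbox [-0.39 -1.06 -4.04] tq [-0.1   0.13  0.03] w 13.9 39.99786972999573
row x12 [0.03, 0.1, 0.9] [0.49, 0.004, -0.005]
```

>>> {"fn": "carry_out", "kwargs": {"linear": [[0,0.1,0.9],[0,0.1,0.9],[0,0.1,0.9],[0,0.1,0.9],[0,0.1,0.9],[0,0.1,0.9]], "rotation": [[0.49,0,0],[0.49,0,0],[0.49,0,0],[0.49,0,0],[0.49,0,0],[0.49,0,0]], "jaw": [-1,-1,-1,-1,-1,-1]}}

```text
time: 13.7
tcp_pos: [574.6, 238.2, 77.7]
ee_rot: [[-0.173, 0.973, 0.154], [0.985, 0.171, 0.026], [-0.001, 0.156, -0.988]]
force: [0.0, -1.0, -3.3]
width: 14.1
grasp_force: 40.0
```

>>> {"fn": "carry_out", "kwargs": {"linear": [[0,0.1,0.9],[0,0.1,0.9],[0,0.1,0.9],[0,0.1,0.9],[0,0.1,0.9],[0,0.1,0.9],[0,0,0]], "rotation": [[0.49,0,0],[0.49,0,0],[0.49,0,0],[0.49,0,0],[0.49,0,0],[0.49,0,0],[0,0,0]], "jaw": [-1,-1,-1,-1,-1,-1,-1]}}

```text
time: 14.28
tcp_pos: [576.1, 238.5, 72.4]
ee_rot: [[-0.173, 0.98, 0.104], [0.985, 0.172, 0.018], [-0.001, 0.105, -0.994]]
force: [-0.1, 0.8, -3.8]
width: 13.6
grasp_force: 40.0
```

```bash
python3 - <<'E'
from h import *
s,A=report(); S=-85.7
step(A,pose(S+0.6,41.3,0),12)
E
```

```text
t 14.28 tip(box) [-84.2  -0.3  41.7] grip [17.9 -0.3 83.7] tilt 6.04 yaw-BY -0.05 roll -0.04
Fbox [ 0.01  0.76 -3.8 ] tq [-0.01  0.01  0.  ] w 13.6 39.99777138233185
row x12 [0.03, 0.09, 0.96] [0.503, 0.003, -0.004]
```

>>> {"fn": "carry_out", "kwargs": {"linear": [[0,0.1,0.95],[0,0.1,0.95],[0,0.1,0.95],[0,0.1,0.95],[0,0.1,0.95],[0,0.1,0.95]], "rotation": [[0.5,0,0],[0.5,0,0],[0.5,0,0],[0.5,0,0],[0.5,0,0],[0.5,0,0]], "jaw": [-1,-1,-1,-1,-1,-1]}}

```text
time: 14.78
tcp_pos: [576.9, 238.6, 66.8]
ee_rot: [[-0.173, 0.984, 0.052], [0.985, 0.173, 0.009], [-0.001, 0.053, -0.999]]
force: [-1.0, 0.2, -3.0]
width: 13.4
grasp_force: 40.0
```

>>> {"fn": "carry_out", "kwargs": {"linear": [[0,0.1,0.95],[0,0.1,0.95],[0,0.1,0.95],[0,0.1,0.95],[0,0.1,0.95],[0,0.1,0.95],[0,0,0]], "rotation": [[0.5,0,0],[0.5,0,0],[0.5,0,0],[0.5,0,0],[0.5,0,0],[0.5,0,0],[0,0,0]], "jaw": [-1,-1,-1,-1,-1,-1,-1]}}

```text
time: 15.37
tcp_pos: [577.9, 238.8, 61.0]
ee_rot: [[-0.173, 0.985, 0.001], [0.985, 0.173, -0.001], [-0.001, 0.001, -1.0]]
force: [0.7, 0.8, -2.5]
width: 13.7
grasp_force: 40.0
```

```bash
python3 - <<'E'
from h import *
report()
E
```

```text
t 15.37 tip(box) [-85.1  -0.3  41.4] grip [20.9 -0.3 72.4] tilt 0.04 yaw-BY -0.06 roll -0.04
Fbox [ 0.86  0.66 -2.47] tq [-0.04 -0.07 -0.02] w 13.7 39.997764229774475
```

Flat, just above the rims. Lower the last millimetre and a half gently.

>>> {"fn": "carry_out", "kwargs": {"linear": [[0,0,0.3],[0,0,0.3],[0,0,0.3],[0,0,0]], "rotation": [[0,0,0],[0,0,0],[0,0,0],[0,0,0]], "jaw": [-1,-1,-1,-1]}}

```text
time: 15.7
tcp_pos: [577.6, 238.8, 60.2]
ee_rot: [[-0.173, 0.985, 0.001], [0.985, 0.173, -0.0], [-0.001, 0.001, -1.0]]
force: [-0.5, -0.5, -3.9]
width: 13.7
grasp_force: 40.0
```

>>> {"fn": "carry_out", "kwargs": {"linear": [[0,0,0.3],[0,0,0.3],[0,0,0]], "rotation": [[0,0,0],[0,0,0],[0,0,0]], "jaw": [-1,-1,-1]}}

```text
time: 15.95
tcp_pos: [577.7, 238.8, 59.7]
ee_rot: [[-0.173, 0.985, 0.001], [0.985, 0.173, -0.0], [-0.001, 0.001, -1.0]]
force: [0.7, -0.2, -2.4]
width: 13.7
grasp_force: 40.0
```

>>> {"fn": "carry_out", "kwargs": {"linear": [[0,0,0.3],[0,0,0.2],[0,0,0]], "rotation": [[0,0,0],[0,0,0],[0,0,0]], "jaw": [-1,-1,-1]}}

```text
time: 16.2
tcp_pos: [577.8, 238.8, 59.6]
ee_rot: [[-0.173, 0.985, 0.001], [0.985, 0.173, -0.0], [-0.001, 0.001, -1.0]]
force: [-2.3, -1.5, 4.8]
width: 13.8
grasp_force: 40.0
```

>>> {"fn": "carry_out", "kwargs": {"linear": [[0,0,0.3],[0,0,0]], "rotation": [[0,0,0],[0,0,0]], "jaw": [-1,-1]}}

```text
time: 16.37
tcp_pos: [577.7, 238.8, 59.6]
ee_rot: [[-0.173, 0.985, 0.001], [0.985, 0.173, -0.0], [-0.001, 0.001, -1.0]]
force: [-6.1, -2.1, 10.4]
width: 13.6
grasp_force: 40.0
```

Seated at grip height 71.0. Relax the push and let go.

>>> {"fn": "carry_out", "kwargs": {"linear": [[0,0,-0.3],[0,0,0],[0,0,0],[0,0,0],[0,0,0],[0,0,0],[0,0,0],[0,0,0]], "rotation": [[0,0,0],[0,0,0],[0,0,0],[0,0,0],[0,0,0],[0,0,0],[0,0,0],[0,0,0]], "jaw": [-1,-1,-0.6,-0.5,-0.4,-0.3,-0.2,-0.1], "squeeze": 5}}

```text
time: 17.03
tcp_pos: [577.7, 238.8, 59.1]
ee_rot: [[-0.173, 0.985, 0.001], [0.985, 0.173, -0.0], [-0.001, 0.001, -1.0]]
force: [-0.4, 0.1, -0.8]
width: 39.8
grasp_force: 0.0
```

>>> {"fn": "carry_out", "kwargs": {"linear": [[0,0,0],[0,0,-2],[0,0,-5],[0,0,-10],[0,0,-15],[0,0,-20],[0,0,-20],[0,0,-20],[0,0,-20],[0,0,-15],[0,0,-8],[0,0,0]], "rotation": [[0,0,0],[0,0,0],[0,0,0],[0,0,0],[0,0,0],[0,0,0],[0,0,0],[0,0,0],[0,0,0],[0,0,0],[0,0,0],[0,0,0]], "jaw": [-0.1,-0.1,-0.1,0,0,0,0,0,0,0,0,0]}}

```text
time: 18.03
tcp_pos: [578.5, 239.2, 197.2]
ee_rot: [[-0.173, 0.985, 0.005], [0.985, 0.173, 0.001], [0.0, 0.005, -1.0]]
force: [1.2, 1.1, -0.9]
width: 45.4
grasp_force: 0.0
```

```bash
python3 - <<'E'
from h import *
report()
f,W=grab('scene'); save(cv2.resize(f['img'][80:260,280:480],None,fx=4,fy=4)[:600],'s3.png')
img=f['img'].astype(int); b=boxpt(W)
m=(abs(b[...,1])<60)&(b[...,0]>-45)&(b[...,0]<100)&(b[...,2]>45)&(b[...,2]<64)&(img[...,0]>img[...,2]+12)
q=b[m]; print(m.sum(),np.linalg.lstsq(np.c_[q[:,:2],np.ones(len(q))],q[:,2],rcond=None)[0])
m=(abs(b[...,1])<50)&(abs(b[...,0]-20)<25)&(b[...,2]>80)&(b[...,2]<95)&(img[...,2]>img[...,0]+10)
print('bar',m.sum(),cv2.minAreaRect(b[m][:,:2].astype(np.float32)))
E
```

```text
t 18.03 tip(box) [-8.42e+01  1.00e-01  1.77e+02] grip [ 21.6  -0.  208.6] tilt 0.29 yaw-BY -0.06 roll 0.01
Fbox [ 1.35  0.86 -0.85] tq [-0.02 -0.11  0.05] w 45.4 0.0
821 [-6.97901796e-04 -5.90927549e-05  5.50476692e+01]
bar 58 ((22.757062911987305, -3.3109588623046875), (12.56448745727539, 73.23143005371094), 2.8541018962860107)
```

View pics/s3.png

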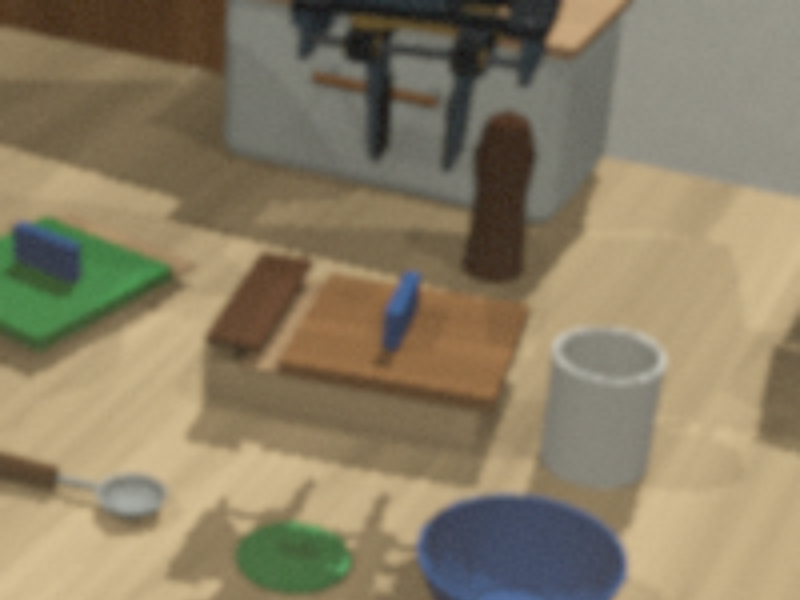

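The lid lies flat on the box (panel 410,335; lip 260,300; bar 400,310). Its top is 54–55 mm high with no slope, the gripper is clear, and the things near the box are untouched.

```bash
python3 -c "
from workcell import job
print(job.close_job())"
```

```text
the job is handed in; nothing more can be done
None
```

I fitted the lid onto the box and handed the job in after 18 s of robot time. The lid lies flat on the rims with the tongue home on the hidden stop, it is released, and nothing near the box was moved; the hand-in returned no verdict.

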